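Pop the service cover, reset the stage controller, relatch the cover

ROBOT

A 6-joint arm with a two-finger parallel gripper is mounted at the origin on the work surface. World frame = base frame: x ahead of the robot, y to its left, z up, the work surface at z = 0. Lengths are in m, angles in rad, forces in N, time in s.
With the tool pointing down it reaches from about 0.275 to 0.875 m from the base axis. Payload 12.5 kg.
Tool frame: the origin (TCP) lies on the centre line of the jaws, within the pads' length; the fingertips stand r.finger_overhang ahead of it and the grasp point (between the pads) lies 3 mm ahead of it (r.finger_overhang is the distance from the TCP to the fingertips, in m); z points along the fingers, y is the line along which they close (so a half turn about z gives the same grasp; the last joint's range is limited). The gripper opens to 85 mm and grips with 20 to 120 N. Pads are 22 mm wide; open, the fingers measure 114 mm over their backs; the gripper's body (76 mm by 85 mm) begins 54 mm behind the grasp point. The pads swing forward as they close: fully open they stand 13 mm farther back than shut.
Start: joints at [-1.296, 0.351, 1.652, -0, 1.139, -0.085], TCP at [0.194, -0.515, 0.253] pointing down, gripper open.
Joint ranges: [-2.75, 2.75], [-0.79, 2.1], [0.01, 2.65], [-1.57, 4.71], [0.07, 3.14], [-2.87, 2.87]. Speed limits (rad/s): [2.22, 2.22, 2.79, 3.14, 3.14, 3.14].

INTERFACE

Orientations are given as a unit quaternion [x, y, z, w].
In Python, from cell import r, optics gives the robot as it stands. The module is installed in compiled form; this text tells all that it offers. Calls block until the motion is done:
- r.move_to(position, orientation): joint-space move of the TCP to a pose.
- r.move_linear(position, rot=None, vel=0.15): straight line of the TCP; rot=None keeps the orientation; vel is the mean speed in m/s.
- r.set_joints(angles): joint-space move.
- r.set_gripper(opening, squeeze=None): opening from 0.0 (shut) to 1.0 (fully open); squeeze is the grip in N (None keeps the last); returns when the fingers have stopped.
- r.sleep(seconds).
- r.inverse_kinematics(position, orientation): joint angles nearest the present ones, or None.
- optics.get_image(name): name is "scene" or "top"; returns a dict with "pixels" (384x512x3 uint8, red, green, blue), "depth" (384x512 float32, m along the optical axis (not along the pixel's ray), 0 where there is no reading), "fx", "fy", "cx", "cy" (pixels), "D" ([k1, k2, p1, p2, k3] as OpenCV has them; the pictures are not rectified), "camera_from_world" (4x4, takes a point from world to camera coordinates). Camera axes: x right, y down, z forward; pixel columns grow to the right and rows downward; lengths in m; the calibration is good to about 2 mm. A picture is of the moment at which its call begins.
A pose or a line that the arm cannot do raises r.PlanningError and nothing moves.
- r.hand_in(): hands the job in; it is judged then, once.
Readings, each from a call of its own:
- r.current_t(): time.
- r.current_q(): joint angles.
- r.current_qvel(): joint speeds.
- r.current_effort(): joint torques, N m.
- r.current_tool_pos(): TCP position.
- r.current_ee_rot(): TCP orientation.
- r.current_contact_force(): force on the tool from outside, world axes, zero at the start.
- r.current_torque(): the same for the moment, N m.
- r.current_opening(): opening from 0.0 (shut) to 1.0 (fully open).
- r.current_finger_force(): force on a finger pad.
Only numpy, scipy, OpenCV 4.12 (cv2) and the standard library are available. Lean on these libraries where they do the work, as an engineer would, in place of code of your own. Each camera call takes 0.05 s, during which the arm holds its last target. There are 200 camera calls.

TASK

Reset the stage controller of the measuring machine: press the push-latch service cover on its top so that it springs open, push the round reset button underneath fully in and hold it in for two seconds, then swing the cover back down and press it until it latches shut. Use only the fingertips or the outside of the fingers: pinch and lift nothing, do not touch the joystick or the emergency stop, do not shift the controller, and leave the things standing around and on it where they are.

Things in the scene. Friction and masses are not known exactly. Their poses are not given: they have to be found in the camera images.
- controller: desk controller box, white, 170 mm deep (x) by 270 mm wide (y), flat top (deck) 70 mm above its underside, 2.8 kg, standing loose on rubber feet. Origin at the centre of its underside; x points to its back (cable side, away from the operator), y to its left. Service cover at its right (-y) end, joystick and emergency stop at its left end.
- cover (a joint): angle of the service cover, rad: 0 latched shut, flush with the deck; 1.90 (109 degrees) sprung fully open; about -0.1 pressed in to its stop (free edge 6 mm below flush). Push-push latch: pressed from shut to the stop and let go, it springs open in about 2 s; pushed from open down to the stop and let go, it latches at 0. Pressed less deep, it stays shut or springs open again.
- cover_hinge (a point): middle of the cover's hinge line, at deck height, 118 mm to the right (-y) of the controller's centre. The line runs along the controller's x; the cover opens upward like a book page, towards the controller's right (-y). Its spring acts all the way: pressing at the pad takes about 2.5 N, and the force rises only at the stop.
- cover_pad (a point): press point on the cover's outer face (turns with it), 45 mm from the hinge line, mid-width, on a ribbed pad. Grey plastic cover, 64 mm from hinge to free edge (to +y when shut), 86 mm along the hinge, 4 mm thick, shut flush with the deck. Fully open, its free edge stands 60 mm above the deck and 21 mm outside (-y of) the hinge line.
- cover_edge (a point): middle of the cover's free edge, on its outer face (turns with the cover), 64 mm from the hinge line.
- reset_button (a joint): travel of the reset button in m: 0 out, 0.0045 fully in; springs back. It moves straight down; fully in takes about 4 N.
- button_top (a point): centre of the top of the round grey reset button (20 mm diameter, steel collar) in the bay under the cover, 36 mm from the hinge line, 12 mm to the front of the cover's middle, 10.5 mm below the deck. The bay is 89 mm long (x), 26 mm deep, and runs from the hinge line to a black ledge at 50 mm (12 mm below the deck). The flat socket 39 mm behind the button is lower.
- joystick: joystick of the controller, 58 mm tall on the deck, knob 27 mm across, boot 52 mm across; origin at its foot on the deck, 25 mm to the back and 88 mm to the left of the controller's centre. Not to be touched.
- estop: emergency stop mushroom, 40 mm across, 30 mm tall on the deck; origin at its foot, 45 mm to the front and 92 mm to the left of the controller's centre. Not to be touched.
- bushing: flanged steel bushing left standing on the controller's deck between cover and joystick, flange 32 mm across, 24 mm tall; origin under its centre. Leave alone.
- loupe: black loupe standing in front of the controller, 38 mm across, 40 mm tall; origin under its centre. Leave alone.
- gauge_block: steel gauge block lying in front of the controller, 30 x 35 x 9 mm; origin under its centre. Leave alone.
- vise: toolmaker's screw vise behind the controller, 45 x 137 mm, 42 mm tall, long along its y; origin under the middle of its bed. Leave alone.
- vee_block: steel vee block at the right of the controller, 50 x 40 mm, 38 mm tall; origin under its centre. Leave alone.
- caliper: digital caliper lying flat at the left, 236 mm long, 15 mm tall; origin under the middle of its beam. Leave alone.
- sample_tray: tray of turned samples at the right, 160 x 110 mm, 31 mm tall; origin under its centre. Leave alone.

How it is judged:
By the outcome, as a careful person would: the job done as asked, in the order asked, and still so for the second after the job is handed in, with the robot touching nothing.
It also fails if it takes over 54 s, if anything falls off the work surface, if the arm or the gripper's body presses on something with over 40 N, if the wrist force passes 120 N, or if a joint passes its speed limit or range.

## Working session

There is one attempt and no reset: what is moved stays moved. The work goes in short steps, each a Python script; the robot and the scene stay as the last script left them, time stands still between calls to the robot, and variables do not carry over. Pictures are saved under pics/ and viewed, at most 10 in all, crops included, and the job is handed in when it is done.

```bash
mkdir -p pics; ls
python3 - <<'E'
from cell import r, optics
import cv2,numpy as np
for n in ("scene","top"):
    im=optics.get_image(n); cv2.imwrite(f"pics/{n}0.png",im["pixels"][:,:,::-1])
    np.savez(f"{n}0.npz",**im)
    M=np.linalg.inv(im["camera_from_world"]); print(n,M.round(3).tolist(),im["fx"],im["cx"],im["D"])
print(r.finger_overhang,r.current_ee_rot(),r.current_t())
E
```

```text
pics
scene [[0.295, 0.819, -0.493, 1.174], [0.955, -0.246, 0.163, -0.197], [0.012, -0.519, -0.855, 1.131], [0.0, 0.0, 0.0, 1.0]] 352.2060582959083 253.45991833723 [0.03046933 0.         0.         0.         0.        ]
top [[-0.015, -0.99, 0.141, 0.377], [-1.0, 0.016, 0.008, -0.008], [-0.011, -0.141, -0.99, 1.389], [0.0, 0.0, 0.0, 1.0]] 449.6903735542934 264.5025558591023 [0.0423003 0.        0.        0.        0.       ]
0.022 [ 9.83865578e-01  1.78908488e-01 -4.44972776e-05 -5.24554156e-04] 0.1
```

View pics/scene0.png

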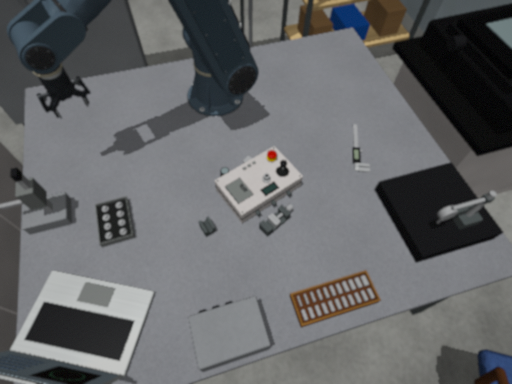

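View pics/top0.png

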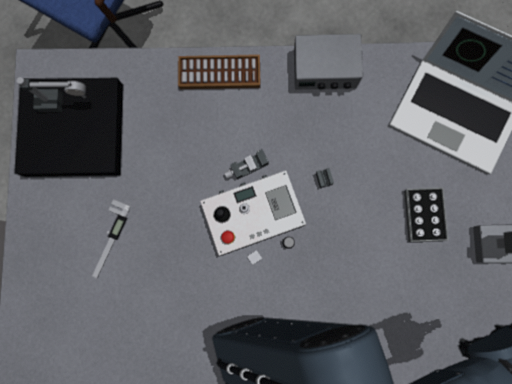

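The top view shows the controller centred near (252,212), turned by about 15°. Its grey cover is at (282,202), the e-stop at (228,238), the joystick at (221,214) and the bushing at (244,208). I'll measure these now.

```bash
cat > h.py <<'E'
import cv2,numpy as np
def K(im): return np.array([[im["fx"],0,im["cx"]],[0,im["fy"],im["cy"]],[0,0,1.]])
def ray(im,uv,z):
    p=cv2.undistortPoints(np.float64(uv).reshape(-1,1,2),K(im),np.float64(im["D"]))[:,0]
    M=np.linalg.inv(im["camera_from_world"]); d=np.c_[p,np.ones(len(p))]@M[:3,:3].T; o=M[:3,3]
    return o+d*((z-o[2])/d[:,2])[:,None]
def cloud(im):
    h,w=im["depth"].shape; u,v=np.meshgrid(np.arange(w),np.arange(h))
    p=cv2.undistortPoints(np.float64(np.c_[u.ravel(),v.ravel()]).reshape(-1,1,2),K(im),np.float64(im["D"]))[:,0]
    P=np.c_[p,np.ones(len(p))]*im["depth"].reshape(-1,1)
    M=np.linalg.inv(im["camera_from_world"]); return (P@M[:3,:3].T+M[:3,3]).reshape(h,w,3)
def proj(im,P):
    T=np.float64(im["camera_from_world"]); return cv2.projectPoints(np.float64(P),cv2.Rodrigues(T[:3,:3])[0],T[:3,3],K(im),np.float64(im["D"]))[0][:,0]
E
python3 - <<'E'
from h import *
for n in("top","scene"):
    im=dict(np.load(n+"0.npz")); px=im["pixels"]; X=cloud(im)
    ok=(im["depth"]>0)&(X[...,0]>.25)&(X[...,0]<.75)&(abs(X[...,1])<.3)
    desk=np.median(X[...,2][ok&(X[...,2]<.02)])
    deck=(ok&(X[...,2]>desk+.06)&(X[...,2]<desk+.08))
    zd=np.median(X[...,2][deck]); print(n,"desk",desk,"deck",zd,deck.sum())
    hsv=cv2.cvtColor(px,cv2.COLOR_RGB2HSV)
    w=(ok&(hsv[...,2]>170)&(hsv[...,1]<50)&(X[...,2]>.055)).astype(np.uint8)
    big=lambda m:max(cv2.findContours(m,cv2.RETR_EXTERNAL,cv2.CHAIN_APPROX_NONE)[0],key=cv2.contourArea)
    c=big(w); P=ray(im,c[:,0],.072)[:,:2]
    (cx,cy),s,a=cv2.minAreaRect(np.float32(P*1000)); print("box",cx,cy,s,a)
    inner=cv2.drawContours(np.zeros_like(w),[cv2.convexHull(c)],-1,1,-1); 
    g=((hsv[...,2]<165)&(hsv[...,1]<50)&(hsv[...,2]>70)&(cv2.erode(inner,np.ones((5,5)))>0)).astype(np.uint8)
    g=cv2.morphologyEx(g,cv2.MORPH_CLOSE,np.ones((3,3))); c2=big(g)
    print("cover",cv2.minAreaRect(np.float32(ray(im,c2[:,0],.072)[:,:2]*1000)))
    red=ok&(hsv[...,1]>150)&(hsv[...,2]>120)&((hsv[...,0]<8)|(hsv[...,0]>172)); v,u=np.nonzero(red)
    print("estop",ray(im,[[u.mean(),v.mean()]],.095))
    for zz in [(.085,.16),(.015,.055)]:
        m=(ok&(X[...,2]>zz[0])&(X[...,2]<zz[1])).astype(np.uint8); N,L,st,ce=cv2.connectedComponentsWithStats(m)
        for i in range(1,N):
            if st[i,4]>8: print(zz,st[i,4],X[L==i].mean(0).round(3),X[L==i].max(0).round(3),X[L==i].min(0).round(3))
    if n=="top": cv2.imwrite("pics/crop.png",cv2.resize(px[140:280,190:350,::-1],None,fx=4.5,fy=4.2,interpolation=cv2.INTER_CUBIC))
E
```

```text
top desk -0.0004294801263702297 deck 0.069653321164167 4897
box 518.3442993164062 38.834686279296875 (168.58143615722656, 268.31976318359375) 18.841970443725586
cover ((545.8900146484375, -42.98783493041992), (90.26717376708984, 69.42765808105469), 19.077659606933594)
estop [[0.44572003 0.11135866 0.095     ]]
(0.085, 0.16) 48 [0.529 0.064 0.093] [0.539 0.075 0.1  ] [0.519 0.054 0.087]
(0.085, 0.16) 76 [0.513 0.129 0.122] [0.533 0.141 0.132] [0.5   0.118 0.086]
(0.085, 0.16) 147 [0.446 0.111 0.098] [0.465 0.13  0.104] [0.427 0.092 0.09 ]
(0.015, 0.055) 129 [0.688 0.011 0.037] [0.713 0.031 0.05 ] [ 0.666 -0.009  0.015]
(0.015, 0.055) 334 [0.659 0.073 0.035] [0.697 0.127 0.049] [0.629 0.02  0.015]
(0.015, 0.055) 230 [ 0.625 -0.181  0.03 ] [ 0.654 -0.156  0.044] [ 0.598 -0.206  0.015]
(0.015, 0.055) 15 [0.632 0.004 0.03 ] [0.636 0.011 0.035] [ 0.627 -0.002  0.026]
(0.015, 0.055) 15 [0.609 0.071 0.029] [0.613 0.078 0.032] [0.603 0.063 0.024]
(0.015, 0.055) 15 [0.587 0.136 0.031] [0.592 0.143 0.034] [0.582 0.13  0.025]
(0.015, 0.055) 103 [ 0.429 -0.066  0.039] [ 0.445 -0.05   0.047] [ 0.4
[... 201 characters left out ...]
14062, -46.290992736816406), (89.17329406738281, 67.94291687011719), 18.85796356201172)
estop [[0.45012347 0.10869257 0.095     ]]
(0.085, 0.16) 76 [0.452 0.108 0.098] [0.47  0.126 0.104] [0.432 0.091 0.09 ]
(0.085, 0.16) 74 [0.519 0.126 0.11 ] [0.53  0.139 0.131] [0.504 0.113 0.085]
(0.085, 0.16) 33 [0.533 0.062 0.092] [0.542 0.072 0.097] [0.518 0.052 0.086]
(0.015, 0.055) 55 [ 0.433 -0.07   0.04 ] [ 0.449 -0.053  0.045] [ 0.419 -0.085  0.025]
(0.015, 0.055) 472 [0.594 0.022 0.036] [0.643 0.19  0.055] [ 0.486 -0.118  0.015]
(0.015, 0.055) 428 [0.676 0.051 0.035] [0.719 0.122 0.048] [ 0.634 -0.011  0.015]
(0.015, 0.055) 186 [ 0.631 -0.183  0.03 ] [ 0.659 -0.158  0.042] [ 0.601 -0.209  0.015]
```

View pics/crop.png

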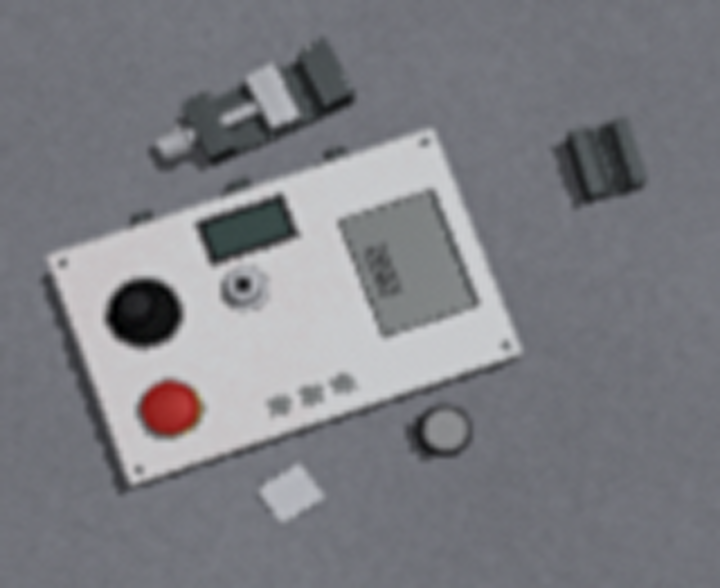

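The top crop shows the cover quad at about (410,262), the bushing at (243,288), the loupe at (445,430) and the vee block at (600,162). Both views agree to about 4 mm and the sizes match the ones given. The yaw is about 18.7° and the deck is at z = 0.070. I'll average the two views, shut the gripper and press the pad.

```bash
cat >> h.py <<'E'
from cell import r,optics
from scipy.spatial.transform import Rotation as R
T=np.radians(18.7); UX=np.array([np.cos(T),np.sin(T)]); UY=np.array([-np.sin(T),np.cos(T)])
C=(np.array([.5197,.0374])+np.array([.5480,-.0446])+.086*UY)/2   # box centre from box and cover outlines
H=C-.118*UY
DECK=.070
def tip(s,h,x=0.):  # TCP for fingertip centre s to +y of hinge, h above deck, x along hinge (mm)
    p=H+UY*s/1e3+UX*x/1e3; return [*p,DECK+h/1e3+r.finger_overhang]
def fz(): return r.current_contact_force()[2]
def tiph(): return (r.current_tool_pos()[2]-r.finger_overhang-DECK)*1e3
def press(s,h,x,F,hmin,step=1.):
    while True:
        f=fz(); print(f"{h:.1f} {tiph():.1f} {f:.1f}",end=" | ")
        if f>F or h<=hmin: print(); return h
        h-=step; r.move_linear(tip(s,h,x),vel=.02)
E
python3 - <<'E'
from h import *
print(C,H)
r.set_gripper(0.0,20); print("overhang",r.finger_overhang,r.current_opening(),fz())
best=None
for sg in(1,-1):
    y=np.array([*(sg*UX),0]); z=np.array([0,0,-1.]); q=R.from_matrix(np.c_[np.cross(y,z),y,z]).as_quat()
    j=r.inverse_kinematics(tip(45,90),q)
    if j is not None:
        c=np.abs(np.array(j)-r.current_q()).max(); print(sg,np.round(j,2))
        if best is None or c<best[0]: best=(c,q)
r.move_to(tip(45,90),best[1]); r.move_linear(tip(45,6))
print("t",r.current_t())
h=press(45,6,0,9,-7)
r.move_linear(tip(45,20),vel=.15); r.move_linear(tip(60,110),vel=.25)
r.sleep(1.5); print("t",r.current_t(),fz())
im=optics.get_image("scene"); cv2.imwrite("pics/s1.png",cv2.resize(im["pixels"][120:240,190:330,::-1],None,fx=5,fy=5))
E
```

```text
[0.52006364 0.03713004] [ 0.55789597 -0.07464077]
overhang 0.022 -0.0013008034455238861 0.11635416785313735
1 [-0.14  0.43  1.74 -0.    0.98 -0.47]
-1 [-0.14  0.43  1.74 -0.    0.98  2.67]
t 3.725
6.0 6.7 0.4 | 5.0 5.7 0.4 | 4.0 4.1 0.0 | 3.0 2.9 -0.7 | 2.0 1.9 -0.3 | 1.0 0.9 -0.3 | 0.0 0.1 0.8 | -1.0 -1.0 2.0 | -2.0 -2.0 2.3 | -3.0 -3.1 2.2 | -4.0 -4.0 3.2 | -5.0 -4.6 8.5 | -6.0 -5.1 14.5 | 
t 9.0667 -0.3595933077819915
```

View pics/s1.png

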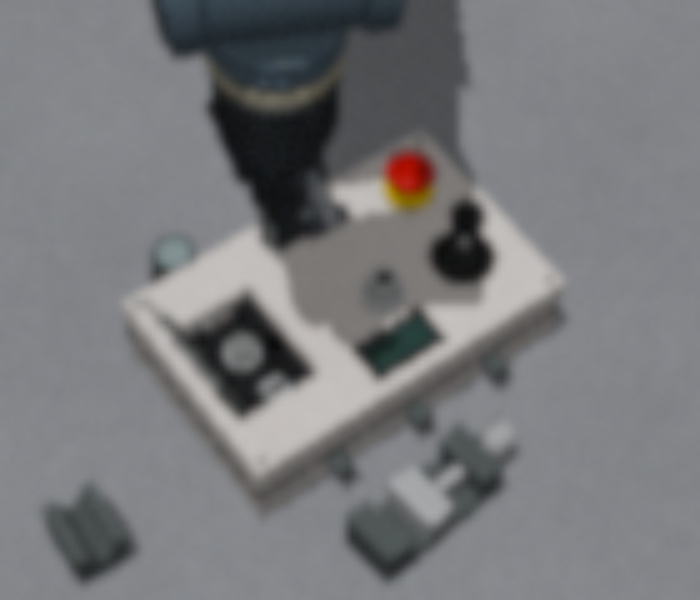

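The cover has sprung open and the bay with the button is visible at crop (242,352). I'll check the button's position against my estimate, then press and hold it.

Run:
```python
from h import *
im=optics.get_image("scene"); px=im["pixels"]
g=px.min(2)[184:197,231:246].astype(float); m=(g>110).astype(np.uint8)
N,L,st,ce=cv2.connectedComponentsWithStats(m); i=1+np.argmax(st[1:,4])
b=ray(im,[ce[i]+[231,184]],.0595)[0,:2]; d=(b-H)*1e3
print("button s,x",d@UY,d@UX,st[i]); 
s,x=34,-12
if abs(d@UY-36)<6 and abs(d@UX+12)<6:
    r.move_linear(tip(s,60,x),vel=.2); r.move_linear(tip(s,-7,x),vel=.1)
    print("t",r.current_t())
    h=press(s,-7,x,10,-17.5)
    for k in range(5): r.sleep(.5); print(f"{tiph():.1f} {fz():.1f}",end=" | ")
    print(r.current_contact_force())
    r.move_linear(tip(s,10,x),vel=.1); r.move_linear(tip(s,95,x),vel=.25)
    print("t",r.current_t())
```

```text
button s,x 30.87499189106214 -8.292224427911487 [ 4  4  7  5 19]
t 10.425
-7.0 -6.4 -0.2 | -8.0 -7.6 0.1 | -9.0 -9.0 -0.8 | -10.0 -10.1 -0.7 | -11.0 -10.9 1.2 | -12.0 -12.0 2.2 | -13.0 -13.0 3.1 | -14.0 -14.0 4.2 | -15.0 -14.9 4.1 | -16.0 -15.2 14.3 | 
-15.2 15.7 | -15.2 14.5 | -15.2 14.8 | -15.2 14.4 | -15.2 15.4 | [-3.55805222 -0.15649527 15.41881118]
t 16.075
```

The button's stop came at -15.2 mm as expected, and I held it for 2.5 s. Next I'll swing the cover shut along an arc from its outer side.

Run:
```python
from h import *
r.move_linear(tip(-55,95),vel=.25); r.move_linear(tip(-55,42),vel=.2)
for th in list(range(105,5,-10))+[4]:
    a=np.radians(th); rho=50+6*(1-th/105)
    r.move_linear(tip(rho*np.cos(a)-11,rho*np.sin(a)+.5),vel=.06)
    print(th,np.round(r.current_contact_force(),1),end=" | ")
print("t",r.current_t())
press(45,4,0,9,-7)
r.sleep(.3)
r.move_linear(tip(45,15),vel=.1); r.move_linear(tip(60,110),vel=.25); r.sleep(2)
print("t",r.current_t(),fz())
im=optics.get_image("scene"); cv2.imwrite("pics/s2.png",cv2.resize(im["pixels"][120:240,190:330,::-1],None,fx=5,fy=5))
```

```text
105 [ 0.4 -0.2 -0.3] | 95 [-0.3 -0.2  0.2] | 85 [-0.5 -1.8  0.7] | 75 [-0.2 -0.8 -0. ] | 65 [-0.5 -1.6  0.8] | 55 [ 0.1 -0.6  0.7] | 45 [-0.4 -0.1  0.8] | 35 [-0.6 -1.   0.9] | 25 [ 0.4 -0.5  1. ] | 15 [-1.   0.5  1.6] | 4 [-0.7  0.7  1.6] | t 20.7417
4.0 3.9 1.6 | 3.0 3.0 0.6 | 2.0 2.0 0.6 | 1.0 1.0 1.5 | 0.0 -0.0 2.3 | -1.0 -1.0 2.4 | -2.0 -2.0 1.3 | -3.0 -3.0 1.0 | -4.0 -4.0 2.8 | -5.0 -4.6 9.5 | 
t 26.175 0.23611728071818314
```

View pics/s2.png

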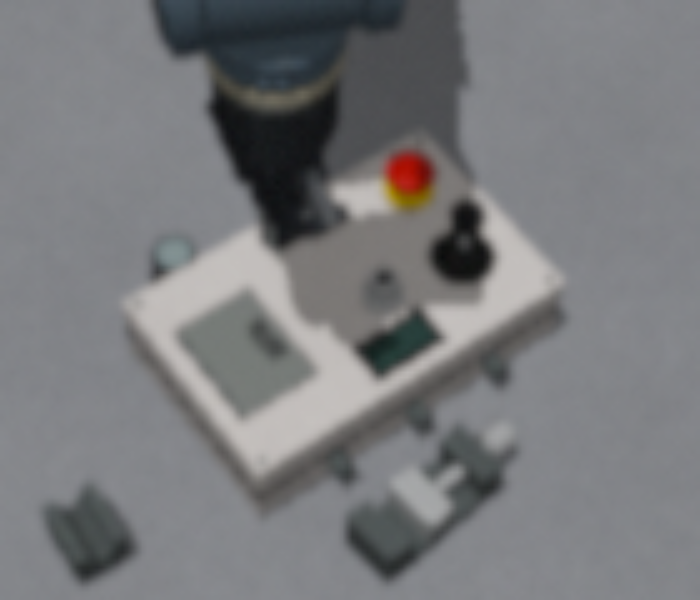

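The cover is shut flush at crop (247,352), and the controller and the things around it are where they were.

```bash
python3 -c "
from cell import r
print(r.hand_in())"
```

```text
the job is handed in; nothing more can be done
None
```

I opened the cover, pushed the reset button to its stop and held it there for about 2.5 s, then pressed the cover shut; it stayed flush after release, nothing in the last picture had shifted, and I handed the job in at about 26 s.

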